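# Put the scanner's spare battery on charge

## Task

Put the hand scanner's spare battery pack on charge in the desk charger: slip its contact end under the charger's hood, bearing on the sprung contacts, then press its orange-footed end down until the charger's orange latch snaps over the foot and holds it. Feel your way in: the contacts bend if rammed against their stop, and nothing may be forced. Leave the other things on the counter where they are.

Things in the scene. Friction and masses are not known exactly. Their poses are not given: they have to be found in the camera images.
- pack: Loose battery pack, flat on the counter, label up, 110 g: dark block 70 long (x) x 36 wide (y) x 20 mm high; grasp it across its width. Origin: centre of the underside; +x to the contact end (flat face with three brass strips, x = 35). At the heel the dark body ends at x = -30 and an orange foot (34 wide, 6 mm high, flush with the underside) goes on to x = -35
- pack_contact_end (a point): lower edge of the pack's contact end, mid-width: (35, 0, 0) mm in the pack's frame, same axes
- pack_heel (a point): lower outer edge of the pack's orange foot, mid-width: (-35, 0, 0) mm in the pack's frame, same axes
- charger: Desk charger, its base fixed to the counter, dark, 132 long (x, -61 to 71) x 72 wide x 43 mm high. Origin: on the counter under the nominal bay centre; +x to the hood, z up. The bay (hood, contacts, posts, latch) is one adapter plate held firmly on the base; it was left up to 5 mm either way along x of the nominal points below, unmeasured: find it by feel or sight
- charger_floor (a point): bay floor, nominal: (0, 0, 14) mm in the charger's frame, same axes; bay open above and, at mid-length, at both sides. Seated, the pack lies flat on it along x, heel against the posts, its origin 2.6 mm to the -x side of the bay's true centre, contacts pushed in 1.5 mm
- charger_hood (a point): middle of the hood lip's lower edge, nominal: (29, 0, 38) mm in the charger's frame, same axes; the hood lies beyond, roof 24 mm above the bay floor, cheeks 41 mm apart with flared edges from x = 20. The pack cannot go in flat from above: its contact end enters tilted down about 18 degrees (this also clears the latch), lower edge 1 to 2 mm off the bay floor
- charger_contacts (a point): middle of the sprung contacts' face, free, nominal: (31, 0, 21.5) mm in the charger's frame, same axes; 30 mm wide, 3 to 12 mm above the bay floor. They slide along +x: 1.5 N to start, 1.2 N more per mm, hard stop at 5 mm (7.5 N), bent by 18 N. They must be pushed in about 2.5 mm (3.5 is good) for the heel to go down past the posts; else it jams on them
- charger_posts (a point): nominal (-37.6, 0, 20) mm in the charger's frame, same axes: inner top edge of the two 6 mm high posts that stop the heel, one each side of the 16 mm wide orange latch; guide rails 41 mm apart, 5 mm high, from here to x = -24
- charger_latch (a joint): how far the orange latch is pushed back along -x, m: 0 free, 0.006 stop; 1.5 N to start, 0.5 N more per mm. Nose reaches to nominal x = -33.4 mm, sloped on top 15.5 to 9.5 mm above the bay floor (the foot coming down pushes it back), underside 7.5 mm above the floor: it snaps over the 6 mm foot. Pressing the heel down takes about 4 to 10 N
- scanner: hand barcode scanner lying on its side, grey and black, 188x58x38 mm, origin at its underside; bystander
- ribbon: spool of teal ribbon, 56 mm across, 20 mm high, origin at its underside; bystander
- price_card: small price card in a wooden foot, 18x58x38 mm, origin at its underside; bystander
- cream_carton: small cream carton standing, 41x50x82 mm, origin at its underside; bystander

How it is judged:
On the way:
1. with the contact end down under the hood, the foot coming down pushes the latch back, the heel still raised (value of joint charger_latch above 0.0012 m and x of pack_contact_end in the frame of charger above 0.023 m and z of pack_contact_end in the frame of charger below 0.021 m and z of pack_heel in the frame of charger between 0.0165 and 0.03 m), for 0.05 s.
At the end, for the whole second after the job is handed in: Pack flat on the bay floor (both ends within 2 mm of it), contact end 26 to 41.5 mm along the charger's x, within 3.5 mm sideways and 0.1 rad; latch sprung back over the foot (under 1.5 mm from free); pack at rest and released (z of each of pack_heel, pack_contact_end in the frame of charger below 0.0162 m and x of pack_contact_end in the frame of charger between 0.026 and 0.0415 m and y of pack_contact_end in the frame of charger between -0.0035 and 0.0035 m and angle between the x axis of pack and the x axis of charger, either way round below 0.1 rad and angle between pack's own z axis and vertical below 0.08 rad and value of joint charger_latch below 0.0015 m and linear speed of pack below 0.02 m/s and contact force between the fingers and pack below 0.2 N); the robot touches nothing.
It fails at once if the sprung contacts are rammed: the pack presses on them with more than 18 N (contact force between pack and contact_block_c0 above 18 N).
It fails at once if pack and charger (contacts and latch included) are pressed together with more than 40 N (contact force between pack and charger above 40 N).
It fails at once if the robot itself presses on the charger with more than 20 N (contact force between any of the arm, the fingers and charger above 20 N).
It fails at once if the scanner, ribbon spool, price card or carton is moved by more than 20 mm (distance of any of scanner, ribbon, price_card, cream_carton from where it was at the start of the episode above 0.02 m).
It also fails if it takes over 72 s, if anything falls off the work surface, if the arm or the gripper's body presses on something with over 40 N, if the wrist force passes 120 N, or if a joint passes its speed limit or range.

## Robot

A 6-joint arm with a two-finger parallel gripper is mounted at the origin on a cart in front of the work surface, level with it; the furniture and walls round the work are solid. World frame = base frame: x ahead of the robot, y to its left, z up, the work surface at z = 0. Lengths are in m, angles in rad, forces in N, time in s.
With the tool pointing down it reaches from about 0.325 to 0.775 m from the base axis. Payload 5.5 kg.
Tool frame: the origin (TCP) lies on the front face of the gripper's body, between the roots of the fingers; the fingertips stand 80 mm ahead of it and the grasp point (between the pads) lies 61 mm ahead of it; z points along the fingers, y is the line along which they close (so a half turn about z gives the same grasp; the last joint's range is limited). The gripper opens to 88 mm and grips with 3 to 60 N. Pads are 20 mm wide; open, the fingers measure 115 mm over their backs; the gripper's body (75 mm by 178 mm) begins 61 mm behind the grasp point.
Start: joints at [-0.057, 0.091, 1.231, -0, 1.82, -0.057], TCP at [0.6, -0, 0.303] pointing down, gripper open.
Joint ranges: [-2.87, 2.87], [-0.86, 2.18], [0.17, 2.46], [-1.51, 4.65], [0.06, 2.69], [-2.65, 2.65]. Speed limits (rad/s): [2.57, 2.57, 3.01, 3.14, 3.14, 3.14].

## Interface

Orientations are given as a unit quaternion [x, y, z, w].
In Python, from rig import manip, camera gives the robot as it stands.
- The arm moves only by the shell command python3 -m jog 'ROWS'. ROWS is JSON, a list of rows, each an object with "delta_pos": the shift along the world's x, y, z scaled (see below), a list of three; "twist": the turn, a rotation vector about the world's x, y, z scaled (see below), a list of three; "gripper": the closure, from -1 (fully open) to 1 (shut). In form: [{"delta_pos": [tx, ty, tz], "twist": [rx, ry, rz], "gripper": gripper}, ...]. A call has 1 to 20 rows; each row shifts and turns the commanded pose from where the row before left it; what a row does not reach is not made up. The controller multiplies each number of a shift by 0.03 m and each number of a turn by 8 degrees. A row lasts 1/8 s, in which the tool goes at most 62.5 mm and 10.7 degrees, less where a joint would pass 70% of its speed; a pose out of reach is approached as far as the arm can. A call with a number of a shift or a turn outside -1 to 1 is refused whole. A call with a gripper value outside its range is refused whole. The fingers move at their own pace and stop on an object; the grip force is fixed at half the most. Time passes only in rows, so rows that do not move let the fingers close. It gives the time, the measured TCP pose, the force, the opening and the grip force at its end, in the units of the state.
- manip.read_state(): the state, without advancing time (a new reading comes with each control period).
- camera(name): name is "scene" or "side" or "wrist"; returns a dict with "image" (480x640x3 uint8, red, green, blue), "range_z" (480x640 float32, m along the optical axis (not along the pixel's ray), 0 where there is no reading), "fx", "fy", "cx", "cy" (pixels), "T" (4x4, takes a point from camera to world coordinates). Camera axes: x right, y up, looking along -z (the intrinsics and any distortion apply to the point x, -y, -z); pixel columns grow to the right and rows downward; lengths in m; the calibration is good to about 2 mm. The wrist camera is an equidistant fisheye: a pixel r from the principal point sees the ray r / f radians off the axis. A picture is of the moment at which its call begins.
- manip.finish_job(): hands the job in; it is judged then, once.
The state is a dict: "clock": time; "joint_positions": joint angles; "qvel": joint speeds; "tau": joint torques, N m; "eef_pos": TCP position; "tcp_rot": TCP orientation; "force": force on the tool from outside, world axes, zero at the start; "ft_torque": the same for the moment, N m; "gripper_width": finger opening in m; "finger_force": force on a finger pad.
Only numpy, scipy, OpenCV 4.12 (cv2) and the standard library are available. Lean on these libraries where they do the work, as an engineer would, in place of code of your own. Each camera call takes 0.05 s, during which the arm holds its last target. There are 200 camera calls.

## Working session

There is one attempt and no reset: what is moved stays moved. The work goes in short steps, Python scripts to look and compute and a shell command to move; the robot and the scene stay as the last step left them, time stands still between calls to the robot, and variables do not carry over. Pictures are saved under pics/ and viewed, at most 11 in all, crops included, and the job is handed in when it is done.

```bash
mkdir -p pics; cat > h.py <<'E'
import numpy as np, cv2
from rig import manip, camera
def grab(n,tag):
    c=camera(n); cv2.imwrite(f'pics/{tag}.png',c['image'][:,:,::-1]); np.savez(f'pics/{tag}.npz',**c); return c
def pt(c,u,v):
    d=float(c['range_z'][int(v),int(u)])
    return (c['T']@np.array([(u-c['cx'])/c['fx']*d,-(v-c['cy'])/c['fy']*d,-d,1]))[:3]
def cloud(c):
    v,u=np.mgrid[:480,:640]; d=c['range_z'].astype(float)
    P=np.stack([(u-c['cx'])/c['fx']*d,-(v-c['cy'])/c['fy']*d,-d,np.ones_like(d)],-1)@np.asarray(c['T']).T
    return P[...,:3]
E
python3 - <<'E'
from h import *
for n in('scene','side'):
    c=grab(n,n+'1'); print(n,c['fx'],c['cx'],c['cy'],c['T'])
print(manip.read_state())
E
```

```text
scene 477.0209689852211 313.41218144078044 237.8858696471312 [[-0.58148045  0.39532924 -0.71105223 -0.1232005 ]
 [-0.81353119 -0.27514274  0.51231189  0.65396174]
 [ 0.00689101  0.87636252  0.4816028   0.4858927 ]
 [ 0.          0.          0.          1.        ]]
side 511.23480526533683 321.02060982939577 240.11717178741375 [[-0.99644512 -0.06753922  0.05035448  0.57503994]
 [ 0.08201759 -0.64122008  0.76296129  0.92751872]
 [-0.01924151  0.76437901  0.64448002  0.67560882]
 [ 0.          0.          0.          1.        ]]
{'clock': 0.1, 'joint_positions': array([-5.66688175e-02,  9.17686436e-02,  1.23176054e+00,  3.57997381e-05,
        1.81976054e+00, -5.67251959e-02]), 'qvel': array([-0.00109743, -0.00217128, -0.00213004, -0.0006319 ,  0.00093455,
       -0.00125949]), 'tau': array([ 2.46603209e-03, -4.47854412e+01, -4.07573140e+01,  6.99365954e-02,
        2.83264846e-02, -6.35370566e-05]), 'eef_pos': array([5.99882707e-01, 3.29462982e-05, 3.01631531e-01]), 'tcp_rot': array([ 7.07083485e-01,  7.07129567e-01, -5.52096047e-04, -6.44596244e-04]), 'force': array([-0.9253891 ,  0.62260544,  0.35582279]), 'ft_torque': array([ 0.03658886, -0.00400956,  0.04166837]), 'finger_force': 0.0, 'gripper_width': 0.08800251968350735}
```

View pics/scene1.png

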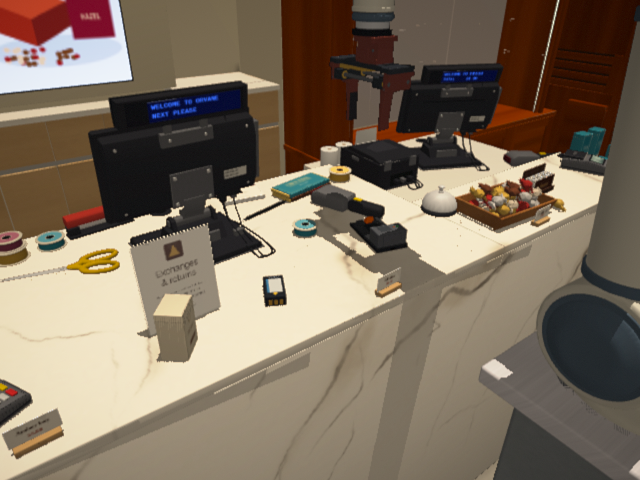

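View pics/side1.png

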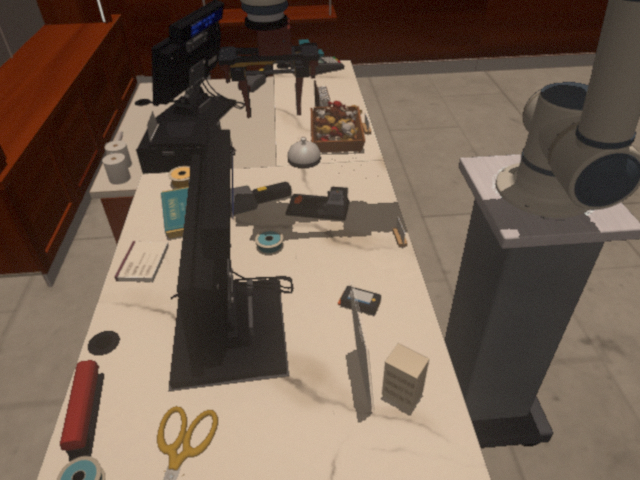

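The side view shows the pack near (360,299) and the charger near (318,205), with its hood to the right, towards the robot. In the scene view they are at (274,291) and (378,232). I'll enlarge both and measure them.

```bash
python3 - <<'E'
from h import *
s=np.load('pics/scene1.npz'); d=np.load('pics/side1.npz')
f=lambda c,x,y,w,h,k:cv2.resize(c['image'][y:y+h,x:x+w,::-1],None,fx=k,fy=k,interpolation=cv2.INTER_CUBIC)
a=np.hstack([f(s,250,265,50,50,8),f(d,335,275,50,50,8)])
b=np.hstack([f(s,340,205,80,40,5),f(d,275,175,80,40,5)])
cv2.imwrite('pics/crop1.png',np.vstack([a,b]))
print([ (n,pt(c,u,v).round(4)) for n,c,u,v in [('packS',s,274,287),('packD',d,362,298),('chS',s,378,238),('hoodS',s,395,232),('hoodD',d,338,194),('chD',d,315,208)]])
for n,c,(x,y,w,h),z0,z1 in [('pS',s,(258,270,32,40),.016,.024),('pD',d,(335,282,50,36),.016,.024),('cS',s,(345,210,65,45),.039,.047),('cD',d,(280,180,75,45),.039,.047),('ftS',s,(345,210,65,45),.011,.017),('ftD',d,(280,180,75,45),.011,.017)]:
    P=cloud(c)[y:y+h,x:x+w].reshape(-1,3); P=P[(P[:,2]>z0)&(P[:,2]<z1)]
    if len(P)>5: print(n,len(P),P.mean(0).round(4),cv2.minAreaRect((P[:,:2]*1000).astype(np.float32)))
E
```

```text
[('packS', array([0.4598, 0.3157, 0.0214])), ('packD', array([0.4655, 0.3164, 0.0209])), ('chS', array([0.4708, 0.0692, 0.0341])), ('hoodS', array([0.4611, 0.0333, 0.0408])), ('hoodD', array([0.477 , 0.0319, 0.0448])), ('chD', array([0.5275, 0.0359, 0.0145]))]
pS 477 [0.4646 0.3131 0.0194] ((466.5118103027344, 311.8301086425781), (36.11311340332031, 65.89388275146484), 63.34284591674805)
pD 543 [0.4651 0.3151 0.0204] ((466.6005554199219, 312.7167663574219), (38.74593734741211, 64.6642074584961), 62.8441162109375)
cS 306 [0.4771 0.0367 0.0424] ((479.7731628417969, 34.677249908447266), (66.81048583984375, 39.09636306762695), 74.77002716064453)
cD 326 [0.4787 0.0389 0.0435] ((478.6822814941406, 35.84733963012695), (69.18690490722656, 37.36536407470703), 76.46598815917969)
ftS 420 [0.5349 0.0252 0.0137] ((540.7749633789062, 15.810585021972656), (88.36389923095703, 175.56039428710938), 64.22325134277344)
ftD 643 [0.5337 0.0278 0.0143] ((533.0929565429688, 20.75533676147461), (76.43024444580078, 156.60333251953125), 74.46641540527344)
```

View pics/crop1.png

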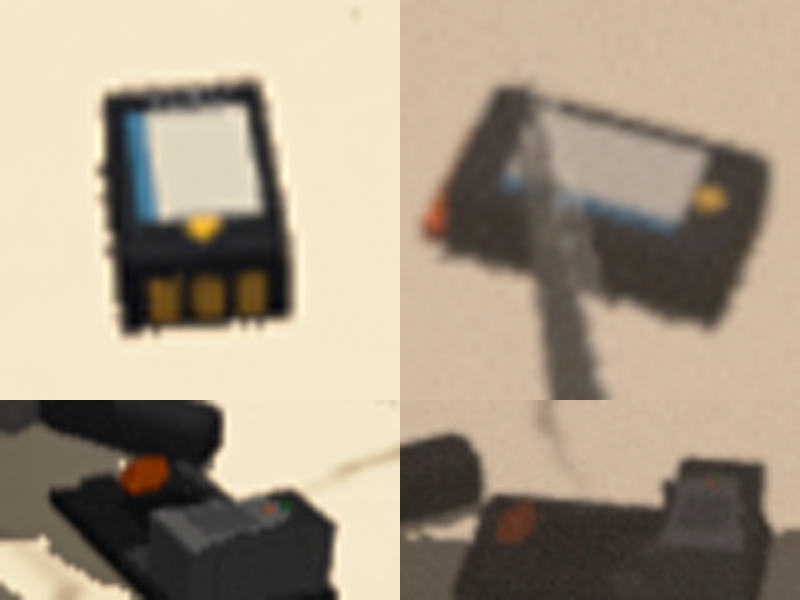

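The pack's contact end (brass strips, yellow arrow) points towards −x, yaw about 153°. The charger's hood also points roughly towards −x, and the orange latch is at the far end. I'll take a closer wrist view over the charger.

```bash
python3 -m jog '[{"delta_pos":[-0.7,0.2,-0.3],"twist":[0,0,0],"gripper":-1},{"delta_pos":[-0.7,0.2,-0.4],"twist":[0,0,0],"gripper":-1},{"delta_pos":[-0.7,0.2,-0.4],"twist":[0,0,0],"gripper":-1},{"delta_pos":[-0.5,0.2,-0.4],"twist":[0,0,0],"gripper":-1},{"delta_pos":[0,0,0],"twist":[0,0,0],"gripper":-1},{"delta_pos":[0,0,0],"twist":[0,0,0],"gripper":-1}]'
python3 - <<'E'
from h import *
c=grab('wrist','w1'); print(c['fx'],c['cx'],c['cy'],c['T'])
E
```

```text
clock: 0.85
eef_pos: [0.5224, 0.0238, 0.258]
tcp_rot: [0.707, 0.707, 0.0, 0.0]
force: [1.2, 0.2, -0.5]
gripper_width: 0.0879
finger_force: 0.0
371.64829954431775 318.97730325138315 241.24630402861692 [[ 9.99999364e-01  1.22777130e-04 -1.12152622e-03  5.22101142e-01]
 [ 1.52265446e-04  9.70279758e-01  2.41985883e-01  8.95202692e-02]
 [ 1.11790453e-03 -2.41985900e-01  9.70279122e-01  3.40436768e-01]
 [ 0.00000000e+00  0.00000000e+00  0.00000000e+00  1.00000000e+00]]
```

View pics/w1.png

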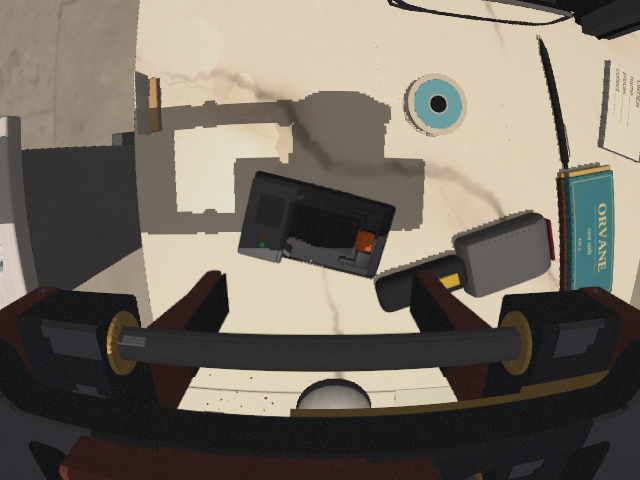

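```bash
cat >> h.py <<'E'
def wcloud(c):
    v,u=np.mgrid[:480,:640].astype(float); x=(u-c['cx'])/c['fx']; y=(v-c['cy'])/c['fy']; r=np.hypot(x,y)+1e-9
    k=np.tan(r)/r; d=c['range_z'].astype(float)
    P=np.stack([x*k*d,-y*k*d,-d,np.ones_like(d)],-1)@np.asarray(c['T']).T
    return P[...,:3]
E
python3 - <<'E'
from h import *
c=np.load('pics/w1.npz'); C=wcloud(c); im=c['image'].astype(int)
k=(C[290,320]); print('counter',k, C[140,330])
m=np.zeros((480,640),bool); m[165:282,232:400]=True
m&=(C[...,2]>.006)
# cut scanner
vv,uu=np.mgrid[:480,:640]; m&=~((vv>268)&(uu>372)); m&=~((vv>252)&(uu>388))
n,l,st,_=cv2.connectedComponentsWithStats(m.astype(np.uint8)); 
i=1+np.argmax(st[1:,4]); m=l==i
P=C[m]; print(st[i],P[:,2].max())
r=cv2.minAreaRect((P[:,:2]*1000).astype(np.float32)); print(r, cv2.boxPoints(r))
L=P[P[:,2]<.018]; print('low',cv2.minAreaRect((L[:,:2]*1000).astype(np.float32)))
H=P[P[:,2]>.038]; print('hood',cv2.minAreaRect((H[:,:2]*1000).astype(np.float32)))
o=m&(im[...,0]>120)&(im[...,2]<60)&(im[...,1]<110); print('orange',C[o].mean(0),np.c_[C[o].min(0),C[o].max(0)])
w=im[150:300,225:425].astype(np.uint8)[...,::-1]; cv2.imwrite('pics/w1c.png',cv2.resize(w,None,fx=4,fy=4,interpolation=cv2.INTER_CUBIC))
E
```

```text
counter [ 5.23507950e-01 -4.48777504e-02 -4.02695850e-04] [ 5.32466355e-01  9.90940300e-02 -2.11658822e-04]
[  238   170   158   110 11480] 0.3404367683487432
((524.443603515625, 35.927730560302734), (102.4598159790039, 132.48458862304688), 75.24943542480469) [[447.3407      3.2522316]
 [575.4591    -30.479862 ]
 [601.5465     68.603226 ]
 [473.4281    102.33533  ]]
low ((520.6719360351562, 21.602558135986328), (72.83307647705078, 132.48458862304688), 75.24943542480469)
hood ((484.74554443359375, 48.38984298706055), (102.62811279296875, 42.61544418334961), 70.30380249023438)
orange [0.56611066 0.00401727 0.02281774] [[ 5.62581229e-01  5.68661949e-01]
 [-3.71277692e-04  7.04877416e-03]
 [ 1.32323248e-02  2.55470161e-02]]
```

View pics/w1c.png

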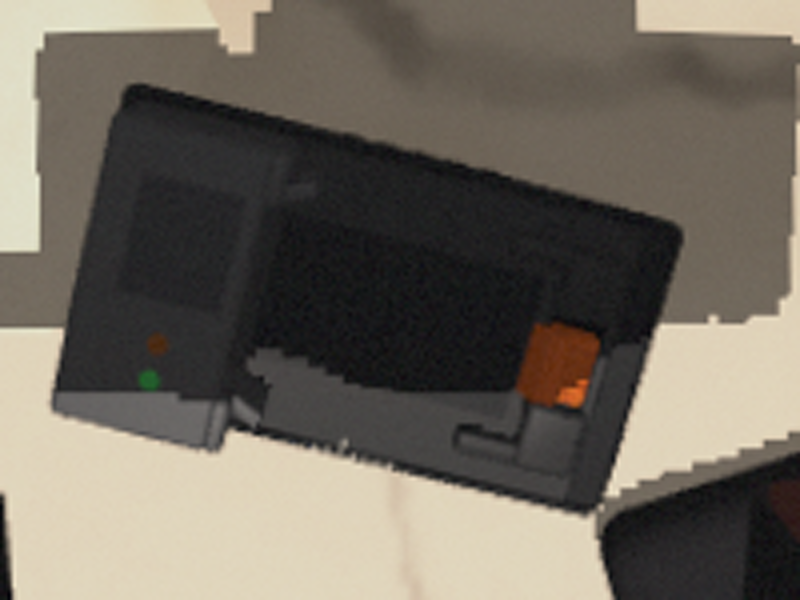

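The enlarged wrist view shows the hood on the left (lip at about x=250 px), the bay, and the orange latch at (560,365). The base fit is clean at 132.5×72.8 mm. Next is the bay offset from the profile.

```bash
python3 - <<'E'
from h import *
c=np.load('pics/w1.npz'); C=wcloud(c)[165:282,232:400].reshape(-1,3); im=c['image'][165:282,232:400].reshape(-1,3).astype(int)
a=np.deg2rad(165.25); O=np.array([.5255,.0203])
R=np.array([[np.cos(a),np.sin(a)],[-np.sin(a),np.cos(a)]])
q=(C[:,:2]-O)@R.T*1000; z=C[:,2]*1000
for lo,hi in((-30,-22),(-20,-10),(-6,6),(8,20),(22,30)):
    s=(q[:,1]>lo)&(q[:,1]<hi)
    print(lo,[(x,round(float(np.median(z[s&(abs(q[:,0]-x)<.5)])),1)) for x in list(range(-62,-20,2))+list(range(16,72,2)) if (s&(abs(q[:,0]-x)<.5)).sum()>0])
s=(z>40)&(z<48)&(abs(q[:,1])<36); print('hood x',np.percentile(q[s,0],[0,1,2,50,99,100]),'y',np.percentile(q[s,1],[0,1,99,100]))
o=(im[:,0]>100)&(im[:,2]<60)&(im[:,1]<110)&(q[:,0]<-20); print('or',np.percentile(q[o,0],[0,50,90,100]),np.percentile(q[o,1],[0,50,100]),np.percentile(z[o],[0,50,100]))
for xx in(-40,-38,-36,-34,-32): 
  s=o&(abs(q[:,0]-xx)<.7); print(xx,s.sum(),np.median(z[s]) if s.any() else 0)
E
```

```text
-30 [(-60, 9.2), (-58, 10.8), (-56, 10.6), (-54, 10.2), (-52, 10.7), (-50, 14.6), (-48, 15.3), (-46, 15.9), (-44, 15.4), (-42, 17.0), (-40, 19.3), (-38, 18.2), (-36, 17.6), (-34, 18.7), (-32, 18.7), (-30, 19.0), (-28, 18.1), (-26, 18.7), (-24, 16.7), (-22, 15.2), (16, 14.1), (18, 14.2), (20, 14.4), (22, 14.1), (24, 31.2), (26, 33.2), (28, 19.9), (30, 41.8), (32, 42.7), (34, 43.5), (36, 43.2), (38, 43.1), (40, 43.3), (42, 43.3), (44, 43.6), (46, 43.9), (48, 43.4), (50, 43.5), (52, 43.4), (54, 43.5), (56, 43.2), (58, 43.4), (60, 43.4), (62, 43.0), (64, 43.8), (66, 42.8)]
-20 [(-60, 9.5), (-58, 10.2), (-56, 10.7), (-54, 10.1), (-52, 10.8), (-50, 14.0), (-48, 20.0), (-46, 20.3), (-44, 20.3), (-42, 20.4), (-40, 20.5), (-38, 20.3), (-36, 20.0), (-34, 14.7), (-32, 14.2), (-30, 14.6), (-28, 14.9), (-26, 14.0), (-24, 14.6), (-22, 14.4), (16, 14.8), (18, 14.5), (20, 14.4), (22, 14.7), (24, 14.0), (26, 14.8), (28, 14.5), (30, 14.3), (32, 15.4), (34, 43.4), (36, 43.8), (38, 43.5), (40, 43.6), (42, 43.5), (44, 43.7), (46, 43.7), (48, 43.6), (50, 43.8), (52, 43.8), (54, 43.9), (56, 43.5), (58, 43.
[... 1479 characters left out ...]
, 14.9), (16, 14.2), (18, 14.1), (20, 14.5), (22, 14.2), (24, 29.3), (26, 31.9), (28, 33.9), (30, 42.0), (32, 42.3), (34, 43.4), (36, 43.4), (38, 43.1), (40, 43.5), (42, 43.4), (44, 43.4), (46, 43.8), (48, 43.5), (50, 43.5), (52, 43.2), (54, 43.0), (56, 43.4), (58, 43.4), (60, 43.7), (62, 43.4), (64, 43.7), (66, 42.6)]
hood x [28.82487468 30.21848235 31.05848239 48.6583233  66.32923228 67.35743109] y [-33.18328985 -32.58623554  32.10248472  33.80721695]
or [-45.99012537 -40.28037352 -35.33013338 -33.9839714 ] [-7.75549406  0.26853051  9.88476031] [13.23232484 24.54275025 31.54009466]
-40 18 24.04479837178508
-38 21 29.12812749721705
-36 26 29.092438291622166
-34 13 29.663520237662222
-32 0 0
```

```bash
python3 - <<'E'
from h import *
s=np.load('pics/scene1.npz'); d=np.load('pics/side1.npz')
print('sign',[pt(s,u,v).round(3) for u,v in((210,300),(205,240),(150,320),(213,290),(150,250))])
print('carton',[pt(s,u,v).round(3) for u,v in((177,300),(190,340))])
print('sideSign',[pt(d,u,v).round(3) for u,v in((357,310),(363,390))])
P=np.array([466.6,312.3]);a=np.deg2rad(153.1);u=np.array([np.cos(a),np.sin(a)])
o=P-2.5*u; g=o-8*u; print('origin',o,'grasp',g,'move from tcp mm',g-[522.4,23.8])
E
```

```text
sign [array([0.484, 0.422, 0.024]), array([0.495, 0.414, 0.128]), array([0.482, 0.52 , 0.03 ]), array([0.486, 0.414, 0.04 ]), array([0.495, 0.498, 0.138])]
carton [array([0.434, 0.489, 0.083]), array([0.411, 0.487, 0.024])]
sideSign [array([0.497, 0.46 , 0.152]), array([ 0.488,  0.486, -0.   ])]
origin [468.82949382 311.16891323] grasp [475.96387406 307.54943555] move from tcp mm [-46.43612594 283.74943555]
```

```bash
python3 -m jog '[{"delta_pos":[-0.103,0.631,0],"twist":[0,0,-0.974],"gripper":-1},{"delta_pos":[-0.103,0.631,0],"twist":[0,0,-0.974],"gripper":-1},{"delta_pos":[-0.103,0.631,0],"twist":[0,0,-0.974],"gripper":-1},{"delta_pos":[-0.103,0.631,0],"twist":[0,0,-0.974],"gripper":-1},{"delta_pos":[-0.103,0.631,0],"twist":[0,0,-0.974],"gripper":-1},{"delta_pos":[-0.103,0.631,0],"twist":[0,0,-0.974],"gripper":-1},{"delta_pos":[-0.103,0.631,0],"twist":[0,0,-0.974],"gripper":-1},{"delta_pos":[-0.103,0.631,0],"twist":[0,0,-0.974],"gripper":-1},{"delta_pos":[-0.103,0.631,0],"twist":[0,0,-0.974],"gripper":-1},{"delta_pos":[-0.103,0.631,0],"twist":[0,0,-0.974],"gripper":-1},{"delta_pos":[-0.103,0.631,0],"twist":[0,0,-0.974],"gripper":-1},{"delta_pos":[-0.103,0.631,0],"twist":[0,0,-0.974],"gripper":-1},{"delta_pos":[-0.103,0.631,0],"twist":[0,0,-0.974],"gripper":-1},{"delta_pos":[-0.103,0.631,0],"twist":[0,0,-0.974],"gripper":-1},{"delta_pos":[-0.103,0.631,0],"twist":[0,0,-0.974],"gripper":-1},{"delta_pos":[0,0,0],"twist":[0,0,0],"gripper":-1},{"delta_pos":[0,0,0],"twist":[0,0,0],"gripper":-1}]'
python3 - <<'E'
from h import *
from scipy.spatial.transform import Rotation as R
c=grab('wrist','w2'); C=wcloud(c); s=manip.read_state()
print(R.from_quat(s['tcp_rot']).as_matrix().round(3), s['eef_pos'],s['joint_positions'].round(3))
m=(C[...,2]>.015)&(C[...,2]<.024)&(np.hypot(C[...,0]-.468,C[...,1]-.311)<.05)
P=C[m]; print(m.sum(),cv2.minAreaRect((P[:,:2]*1000).astype(np.float32)))
E
```

```text
clock: 3.02
eef_pos: [0.4761, 0.3075, 0.2577]
tcp_rot: [0.973, -0.231, 0.0, 0.0]
force: [0.2, -0.4, 0.3]
gripper_width: 0.0879
finger_force: 0.0
[[ 0.893 -0.451  0.   ]
 [-0.451 -0.893 -0.   ]
 [ 0.     0.    -1.   ]] [0.47610644 0.30735424 0.25774352] [ 0.513 -0.003  1.407 -0.     1.738  2.552]
2865 ((467.2945556640625, 310.1425476074219), (35.41036605834961, 64.96102905273438), 62.90009307861328)
```

View pics/w2.png

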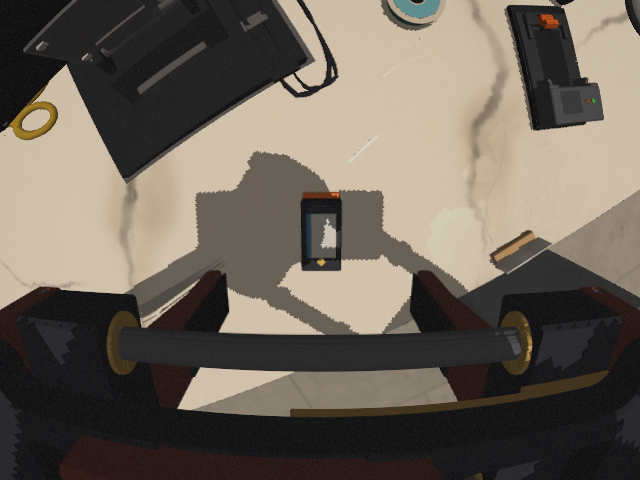

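The pack lies at (320,235) in the view, foot at the top, nicely between the fingers. I'll descend and close on it.

```bash
python3 -m jog '[{"delta_pos":[0.02,-0.07,-0.8],"twist":[0,0,0],"gripper":-1},{"delta_pos":[0,0,-0.8],"twist":[0,0,0],"gripper":-1},{"delta_pos":[0,0,-0.8],"twist":[0,0,0],"gripper":-1},{"delta_pos":[0,0,-0.8],"twist":[0,0,0],"gripper":-1},{"delta_pos":[0,0,-0.8],"twist":[0,0,0],"gripper":-1},{"delta_pos":[0,0,-0.8],"twist":[0,0,0],"gripper":-1},{"delta_pos":[0,0,-0.6],"twist":[0,0,0],"gripper":-0.9},{"delta_pos":[0,0,-0.35],"twist":[0,0,0],"gripper":-0.5},{"delta_pos":[0,0,0],"twist":[0,0,0],"gripper":0},{"delta_pos":[0,0,0],"twist":[0,0,0],"gripper":0.5},{"delta_pos":[0,0,0],"twist":[0,0,0],"gripper":1},{"delta_pos":[0,0,0],"twist":[0,0,0],"gripper":1},{"delta_pos":[0,0,0],"twist":[0,0,0],"gripper":1},{"delta_pos":[0,0,0],"twist":[0,0,0],"gripper":1}]'
```

```text
clock: 4.82
eef_pos: [0.4765, 0.306, 0.0858]
tcp_rot: [0.973, -0.232, 0.0, -0.0]
force: [-1.1, 0.4, 2.8]
gripper_width: 0.0357
finger_force: 30.0
```

```bash
python3 -m jog '[{"delta_pos":[0,0,1],"twist":[0,0,0],"gripper":1},{"delta_pos":[0,0,1],"twist":[0,0,0],"gripper":1},{"delta_pos":[0,0,1],"twist":[0,0,0],"gripper":1},{"delta_pos":[0.108,-0.678,0],"twist":[0,0,0.215],"gripper":1},{"delta_pos":[0.108,-0.678,0],"twist":[0,0,0.215],"gripper":1},{"delta_pos":[0.108,-0.678,0],"twist":[0,0,0.215],"gripper":1},{"delta_pos":[0.108,-0.678,0],"twist":[0,0,0.215],"gripper":1},{"delta_pos":[0.108,-0.678,0],"twist":[0,0,0.215],"gripper":1},{"delta_pos":[0.108,-0.678,0],"twist":[0,0,0.215],"gripper":1},{"delta_pos":[0.108,-0.678,0],"twist":[0,0,0.215],"gripper":1},{"delta_pos":[0.108,-0.678,0],"twist":[-0.082,-0.311,0],"gripper":1},{"delta_pos":[0.108,-0.678,0],"twist":[-0.082,-0.311,0],"gripper":1},{"delta_pos":[0.108,-0.678,0],"twist":[-0.082,-0.311,0],"gripper":1},{"delta_pos":[0.108,-0.678,0],"twist":[-0.082,-0.311,0],"gripper":1},{"delta_pos":[0.108,-0.678,0],"twist":[-0.082,-0.311,0],"gripper":1},{"delta_pos":[0.108,-0.678,0],"twist":[-0.082,-0.311,0],"gripper":1},{"delta_pos":[0.108,-0.678,0],"twist":[-0.082,-0.311,0],"gripper":1},{"delta_pos":[0,0,0],"twist":[0,0,0],"gripper":1},{"delta_pos":[0,0,0],"twist":[0,0,0],"gripper":1},{"delta_pos":[0,0,0],"twist":[0,0,0],"gripper":1}]'
cat >> h.py <<'E'
from scipy.spatial.transform import Rotation as Rn
def fr():
    a=np.deg2rad(165.25); return np.array([[np.cos(a),np.sin(a),0],[-np.sin(a),np.cos(a),0],[0,0,1]]),np.array([525.5,20.3,0])
def est(dx=-8.,dz=85.8,pr=True):
    s=manip.read_state(); A,O=fr(); M=A@Rn.from_quat(s['tcp_rot']).as_matrix()
    # pack axes: x = -tool x, z = -tool z
    px,pz=-M[:,0],-M[:,2]; t=A@(s['eef_pos']*1000-O); o=t-dx*px-dz*pz
    th=np.rad2deg(np.arctan2(-px[2],px[0]))
    if pr: print('tcp',t.round(2),'contact',(o+35*px).round(2),'heel',(o-35*px).round(2),'pitch',th.round(2),'yaw',np.rad2deg(np.arctan2(px[1],px[0])).round(2),'F',(A@s['force']).round(2),'t',round(s['clock'],2),'w',s['gripper_width'])
    return o,px,pz
E
python3 - <<'E'
from h import *
est(); c=grab('wrist','w3'); C=wcloud(c); A,O=fr(); Q=(C.reshape(-1,3)*1000-O)@A.T; Q=Q.reshape(C.shape); im=c['image']
o=(im[...,0]>120)&(im[...,2]<60)&(im[...,1]<110)&(C[...,2]<.2)
n,l,st,ce=cv2.connectedComponentsWithStats(o.astype(np.uint8))
for i in range(1,n):
    if st[i,4]>20: q=Q[l==i]; print(ce[i].round(),st[i,4],np.median(q,0).round(1),np.percentile(q,[2,98],axis=0).round(1).tolist())
c=grab('side','d3')
E
```

```text
clock: 7.32
eef_pos: [0.5217, 0.0217, 0.1752]
tcp_rot: [0.979, -0.127, 0.155, 0.02]
force: [-0.0, -0.9, -1.1]
gripper_width: 0.0357
finger_force: 30.0
tcp [  4.07  -0.39 175.15] contact [18.46 -0.46 80.27] heel [-48.12  -0.38 101.89] pitch 17.99 yaw -0.06 F [-0.21  0.86 -1.07] t 7.33 w 0.035658795170402366
[617. 235.] 153 [-54.6 248.1  33.9] [[-59.1, 232.2, 32.8], [-49.6, 268.8, 35.3]]
[320. 243.] 846 [-4.370e+01  1.000e-01  1.073e+02] [[-46.4, -16.5, 105.7], [-41.5, 15.9, 108.8]]
[621. 250.] 84 [-43.2 282.7   5.7] [[-48.2, 274.9, 4.5], [-36.8, 293.0, 7.4]]
[611. 271.] 180 [-25.1 237.4  35.7] [[-43.9, 232.4, 34.3], [-6.8, 242.7, 36.9]]
[621. 272.] 63 [-23.6 257.5  28.9] [[-30.1, 254.3, 26.6], [-18.3, 260.7, 31.0]]
```

View pics/w3.png

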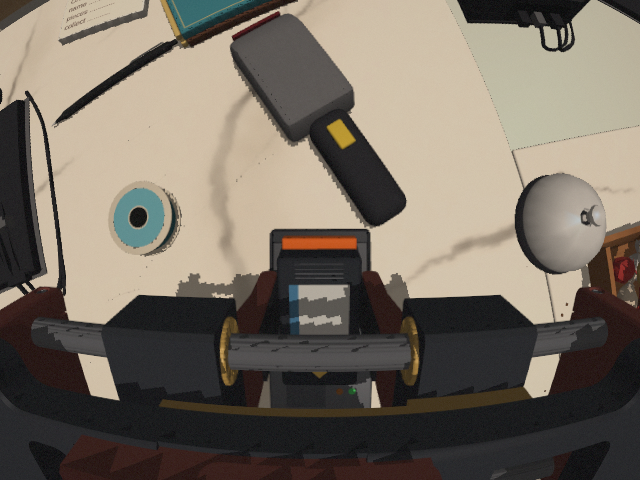

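The wrist view shows the pack in hand, foot at (320,243). Its measured position matches the prediction to under 1 mm. Now the descent.

```bash
python3 -m jog '[{"delta_pos":[0,0,-0.5],"twist":[0,0,0],"gripper":1},{"delta_pos":[0,0,-0.5],"twist":[0,0,0],"gripper":1},{"delta_pos":[0,0,-0.5],"twist":[0,0,0],"gripper":1},{"delta_pos":[0,0,-0.4],"twist":[0,0,0],"gripper":1},{"delta_pos":[0,0,-0.15],"twist":[0,0,0],"gripper":1},{"delta_pos":[0,0,-0.1],"twist":[0,0,0],"gripper":1},{"delta_pos":[0,0,0],"twist":[0,0,0],"gripper":1},{"delta_pos":[0,0,0],"twist":[0,0,0],"gripper":1}]'
python3 -c "
from h import *
est()"
```

```text
clock: 8.43
eef_pos: [0.5219, 0.0211, 0.1113]
tcp_rot: [0.979, -0.128, 0.156, 0.02]
force: [-0.0, 0.4, -1.4]
gripper_width: 0.0359
finger_force: 30.0
tcp [  3.66   0.15 111.27] contact [17.93  0.07 16.37] heel [-48.62   0.18  38.08] pitch 18.07 yaw -0.1 F [ 0.12 -0.35 -1.42] t 8.43 w 0.0359358995520714
```

```bash
python3 -m jog '[{"delta_pos":[-0.0645,0.017,-0.025],"twist":[0,0,0],"gripper":1},{"delta_pos":[-0.0645,0.017,0],"twist":[0,0,0],"gripper":1},{"delta_pos":[-0.0645,0.017,0],"twist":[0,0,0],"gripper":1},{"delta_pos":[-0.0645,0.017,0],"twist":[0,0,0],"gripper":1},{"delta_pos":[-0.0645,0.017,0],"twist":[0,0,0],"gripper":1},{"delta_pos":[0,0,0],"twist":[0,0,0],"gripper":1},{"delta_pos":[0,0,0],"twist":[0,0,0],"gripper":1}]'
python3 -c "
from h import *
est()"
```

```text
clock: 9.3
eef_pos: [0.512, 0.0236, 0.1099]
tcp_rot: [0.979, -0.128, 0.155, 0.02]
force: [-0.3, -1.0, -1.3]
gripper_width: 0.0356
finger_force: 30.0
tcp [ 13.92   0.23 109.91] contact [28.27  0.17 15.02] heel [-38.3    0.28  36.67] pitch 18.02 yaw -0.1 F [ 0.01  1.01 -1.29] t 9.3 w 0.03562611020546845
```

Free so far. I'll advance in 1 mm steps and watch the force.

```bash
S='from h import *
est()'
python3 -m jog '[{"delta_pos":[-0.032,0.0085,0.01],"twist":[0,0,0],"gripper":1},{"delta_pos":[-0.032,0.0085,0],"twist":[0,0,0],"gripper":1},{"delta_pos":[0,0,0],"twist":[0,0,0],"gripper":1}]' >/dev/null; python3 -c "$S"
python3 -m jog '[{"delta_pos":[-0.032,0.0085,0],"twist":[0,0,0],"gripper":1},{"delta_pos":[0,0,0],"twist":[0,0,0],"gripper":1}]' >/dev/null; python3 -c "$S"
python3 -m jog '[{"delta_pos":[-0.032,0.0085,0],"twist":[0,0,0],"gripper":1},{"delta_pos":[0,0,0],"twist":[0,0,0],"gripper":1}]'>/dev/null; python3 -c "$S"
```

```text
tcp [ 15.96   0.2  110.22] contact [30.31  0.14 15.33] heel [-36.25   0.25  36.98] pitch 18.02 yaw -0.09 F [-0.14 -0.01 -1.36] t 9.68 w 0.03562301459352858
tcp [ 16.67   0.21 110.5 ] contact [30.94  0.14 15.59] heel [-35.61   0.25  37.31] pitch 18.07 yaw -0.09 F [-2.08  0.51  0.18] t 9.93 w 0.03532309001444525
tcp [ 17.68   0.18 110.49] contact [31.95  0.11 15.59] heel [-34.6    0.22  37.3 ] pitch 18.07 yaw -0.09 F [-3.14  0.19 -1.31] t 10.18 w 0.03570099569204832
```

Contact came on at x_c ≈ 30.5 mm, so the bay offset is about +2.9 mm. I'll push in to about 3.5 mm, then start lowering the heel about the contact edge.

```bash
S='from h import *
est()'
python3 -m jog '[{"delta_pos":[-0.032,0.0085,0],"twist":[0,0,0],"gripper":1},{"delta_pos":[-0.032,0.0085,0],"twist":[0,0,0],"gripper":1},{"delta_pos":[0,0,0],"twist":[0,0,0],"gripper":1}]' >/dev/null; python3 -c "$S"
python3 -m jog '[{"delta_pos":[0.0653,-0.0172,-0.018],"twist":[0.0477,0.1813,0],"gripper":1},{"delta_pos":[0.0653,-0.0172,-0.018],"twist":[0.0477,0.1813,0],"gripper":1},{"delta_pos":[0,0,0],"twist":[0,0,0],"gripper":1}]' >/dev/null; python3 -c "$S"
python3 -m jog '[{"delta_pos":[0.0675,-0.0178,-0.022],"twist":[0.0477,0.1813,0],"gripper":1},{"delta_pos":[0.0675,-0.0178,-0.022],"twist":[0.0477,0.1813,0],"gripper":1},{"delta_pos":[0,0,0],"twist":[0,0,0],"gripper":1}]'>/dev/null; python3 -c "$S"
```

```text
tcp [ 19.61   0.2  110.55] contact [33.86  0.13 15.64] heel [-32.68   0.24  37.37] pitch 18.08 yaw -0.09 F [-4.55  0.46 -1.18] t 10.55 w 0.035739435838919795
tcp [ 15.14   0.22 109.49] contact [34.42  0.14 15.48] heel [-33.19   0.27  33.63] pitch 15.03 yaw -0.11 F [-5.26 -0.28 -0.93] t 10.93 w 0.035777094755769456
tcp [ 10.87   0.22 108.19] contact [35.05  0.14 15.31] heel [-33.41   0.26  29.89] pitch 12.02 yaw -0.11 F [-4.18  0.47 -0.12] t 11.3 w 0.035784830712549974
```

```bash
S='from h import *
est()'
python3 -m jog '[{"delta_pos":[0.058,-0.0153,-0.0275],"twist":[0.0477,0.1813,0],"gripper":1},{"delta_pos":[0.058,-0.0153,-0.0275],"twist":[0.0477,0.1813,0],"gripper":1},{"delta_pos":[0,0,0],"twist":[0,0,0],"gripper":1}]' >/dev/null; python3 -c "$S"
python3 -m jog '[{"delta_pos":[0.0677,-0.0178,-0.031],"twist":[0.0477,0.1813,0],"gripper":1},{"delta_pos":[0,0,0],"twist":[0,0,0],"gripper":1}]'>/dev/null; python3 -c "$S
grab('side','d4');c=grab('wrist','w4');C=wcloud(c); A,O=fr(); Q=((C.reshape(-1,3)*1000-O)@A.T).reshape(C.shape); im=c['image']
o=(im[...,0]>90)&(im[...,2]<60)&(im[...,1]<110)&(abs(Q[...,1])<25)&(abs(Q[...,0])<70)
print(np.percentile(Q[o],[2,50,98],axis=0).round(1))
cv2.imwrite('pics/w4c.png',cv2.resize(im[190:310,240:400,::-1],None,fx=5,fy=5,interpolation=cv2.INTER_CUBIC))"
```

```text
tcp [  7.27   0.2  106.68] contact [36.27  0.12 15.2 ] heel [-32.86   0.24  26.18] pitch 9.03 yaw -0.1 F [-4.41 -0.12  2.07] t 11.68 w 0.03570582764496101
tcp [  5.41   0.2  105.72] contact [36.82  0.12 15.03] heel [-32.58   0.25  24.19] pitch 7.51 yaw -0.1 F [-4.38  1.2   3.06] t 11.93 w 0.03555624558113582
[[-46.9 -18.8  21.9]
 [-31.4  -1.1  29.8]
 [ 30.9  19.5 131.2]]
```

View pics/w4c.png

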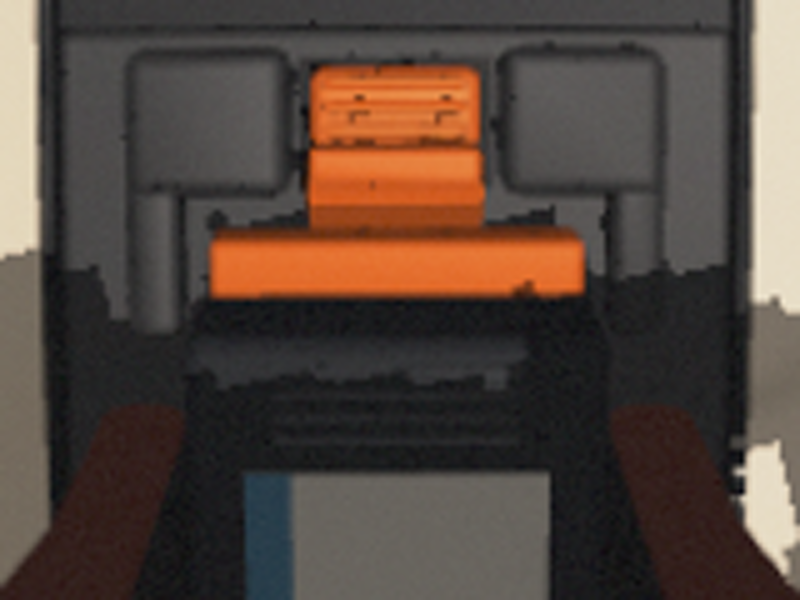

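The crop shows the foot (397,262) centred between the rails and bearing on the latch nose. There's a clear gap to both posts. I'll continue lowering.

```bash
S='from h import *
est()'
python3 -m jog '[{"delta_pos":[0.084,-0.0221,-0.034],"twist":[0.0477,0.1813,0],"gripper":1},{"delta_pos":[0,0,0],"twist":[0,0,0],"gripper":1}]' >/dev/null; python3 -c "$S"
python3 -m jog '[{"delta_pos":[0.074,-0.0195,-0.037],"twist":[0.0477,0.1813,0],"gripper":1},{"delta_pos":[0,0,0],"twist":[0,0,0],"gripper":1}]'>/dev/null; python3 -c "$S
grab('side','d5');c=grab('wrist','w5');C=wcloud(c); A,O=fr(); Q=((C.reshape(-1,3)*1000-O)@A.T).reshape(C.shape); im=c['image']
cv2.imwrite('pics/w5c.png',cv2.resize(im[190:310,240:400,::-1],None,fx=5,fy=5,interpolation=cv2.INTER_CUBIC))
for v in range(200,262,3): print(v,Q[v,320].round(1),im[v,320])"
```

```text
tcp [  3.18   0.18 104.14] contact [37.05  0.11 14.35] heel [-32.57   0.23  21.61] pitch 5.95 yaw -0.1 F [-3.79  0.36  3.27] t 12.28 w 0.03617459316024733
tcp [  0.94   0.16 102.79] contact [37.17  0.09 13.92] heel [-32.62   0.2   19.33] pitch 4.43 yaw -0.1 F [-4.01  0.18  2.65] t 12.53 w 0.03587943580739823
200 [-48.2   0.8  15.1] [80 78 76]
203 [-47.2   0.7  22.1] [164  72  23]
206 [-46.    0.7  24.4] [232 129  60]
209 [-44.5   0.7  23.2] [204 111  55]
212 [-43.2   0.7  23.7] [221 116  53]
215 [-41.9   0.7  23.5] [221 115  52]
218 [-40.5   0.7  23.2] [185  88  40]
221 [-39.8   0.7  29.7] [221 106  47]
224 [-38.6   0.7  30.2] [236 130  62]
227 [-37.1   0.7  28.8] [186  84  32]
230 [-36.    0.7  30.2] [117  54  20]
233 [-34.3   0.7  27.6] [98 44 15]
236 [-32.6   0.7  25.2] [103  48  24]
239 [-31.2   0.7  25.4] [117  55  26]
242 [-29.9   0.7  25.5] [118  55  25]
245 [-28.4   0.7  24.9] [119  54  24]
248 [-27.3   0.7  26.2] [91 47 24]
251 [-26.5   0.7  29.2] [25 27 31]
254 [-26.    0.7  33.7] [21 19 20]
257 [-25.6   0.7  37.9] [20 24 25]
260 [-24.6   0.7  38.9] [28 28 29]
```

View pics/w5c.png

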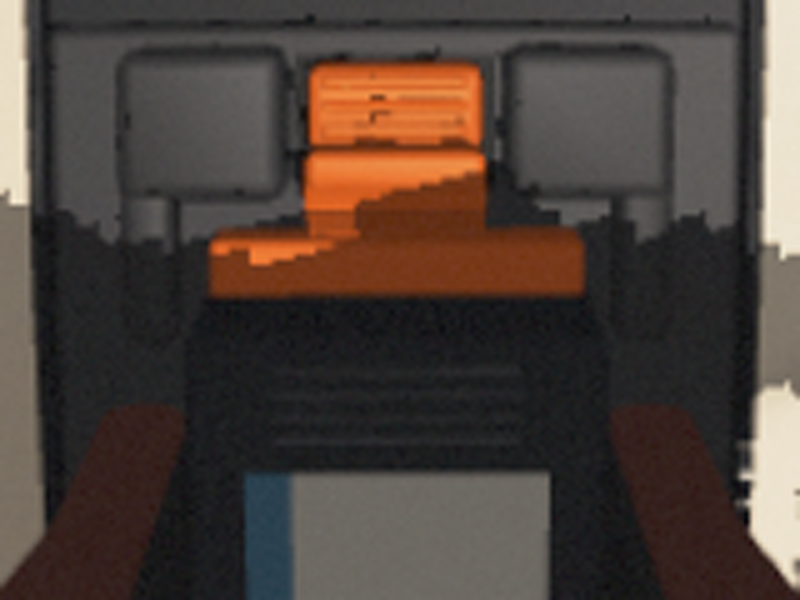

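```bash
S='from h import *
est()'
python3 -m jog '[{"delta_pos":[0.0948,-0.025,-0.028],"twist":[0.0477,0.1813,0],"gripper":1},{"delta_pos":[0,0,0],"twist":[0,0,0],"gripper":1}]' >/dev/null; python3 -c "$S"
python3 -m jog '[{"delta_pos":[0.074,-0.0195,-0.035],"twist":[0.0477,0.1813,0],"gripper":1},{"delta_pos":[0,0,0],"twist":[0,0,0],"gripper":1}]'>/dev/null; python3 -c "$S"
python3 -m jog '[{"delta_pos":[0.074,-0.0195,-0.035],"twist":[0.0477,0.1813,0],"gripper":1},{"delta_pos":[0,0,0],"twist":[0,0,0],"gripper":1}]'>/dev/null; python3 -c "$S
grab('side','d6');c=grab('wrist','w6');C=wcloud(c); A,O=fr(); Q=((C.reshape(-1,3)*1000-O)@A.T).reshape(C.shape); im=c['image']
cv2.imwrite('pics/w6c.png',cv2.resize(im[190:310,240:400,::-1],None,fx=5,fy=5,interpolation=cv2.INTER_CUBIC))
for v in range(215,275,3): print(v,Q[v,320].round(1),Q[v,295].round(1),im[v,320])"
```

```text
tcp [ -1.8    0.15 101.8 ] contact [36.8   0.08 13.93] heel [-33.11   0.2   17.48] pitch 2.9 yaw -0.09 F [-2.6  -0.69  1.62] t 12.88 w 0.03568401514756384
tcp [ -4.38   0.2  100.67] contact [36.43  0.14 13.81] heel [-33.54   0.26  15.58] pitch 1.45 yaw -0.1 F [-4.75  0.02  0.65] t 13.12 w 0.035796590749637085
tcp [-6.71  0.21 99.78] contact [36.37  0.14 14.03] heel [-33.63   0.26  13.96] pitch -0.06 yaw -0.09 F [-5.05 -0.16 -2.35] t 13.38 w 0.035852994802832376
215 [-44.3   0.8  24. ] [-43.5 -10.3  19.3] [123  60  27]
218 [-42.9   0.8  23.6] [-42.1 -10.4  19.2] [117  55  25]
221 [-41.6   0.8  23.8] [-40.6 -10.4  18.4] [116  54  28]
224 [-40.2   0.8  23.3] [-39.4 -10.4  19.5] [127  62  29]
227 [-38.9   0.8  23.6] [-38.1 -10.4  19.8] [105  49  23]
230 [-38.7   0.8  28.7] [-36.6 -10.5  19.1] [109  51  19]
233 [-37.5   0.8  29.1] [-34.4 -10.7  15.4] [127  60  26]
236 [-36.2   0.8  29.3] [-33.6 -10.6  18.1] [120  55  20]
239 [-34.9   0.8  29.3] [-32.9 -10.4  21.1] [122  57  23]
242 [-33.6   0.8  29.4] [-31.4 -10.5  20.5] [106  49  18]
245 [-31.4   0.8  25.8] [-29.9 -10.5  20.2] [99 47 22]
248 [-28.4   0.8  19.7] [-28.4 -10.5  19.9] [92 48 26]
251 [-28.3   0.8  24.5] [-28.1 -10.3  23.8] [24 22 25]
254 [-28.7   0.8  30.5] [-28.3 -10.   29.2] [21 23 27]
257 [-28.3   0.7  33.9] [-28.   -9.7  32.9] [27 26 31]
260 [-27.3   0.7  34.7] [-27.5  -9.6  35.4] [30 27 32]
263 [-26.    0.7  34.8] [-25.6  -9.7  33.6] [36 38 38]
266 [-24.4   0.7  34. ] [-25.   -9.6  35.8] [29 28 30]
269 [-23.2   0.7  34.4] [-23.4  -9.7  35. ] [39 39 42]
272 [-22.2   0.7  35.3] [-21.7  -9.8  33.7] [33 37 40]
```

View pics/w6c.png

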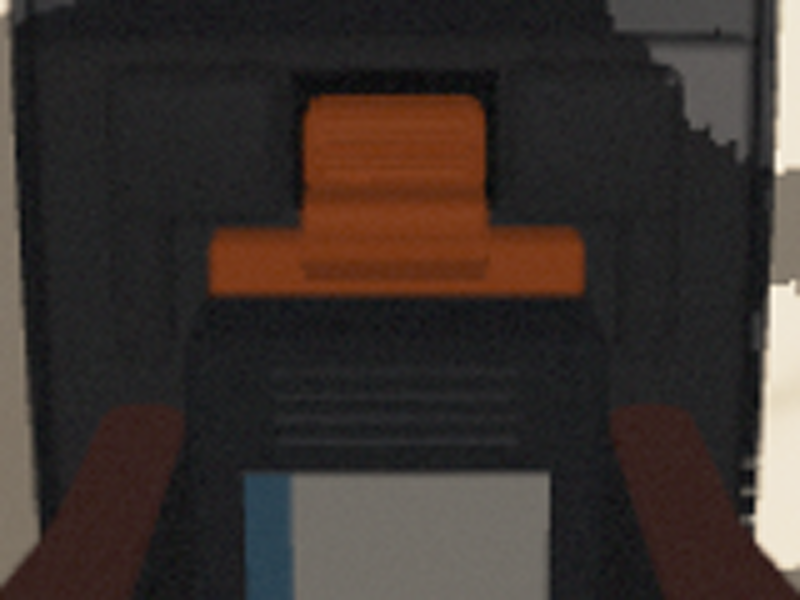

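The latch (395,190) has snapped over the foot and the pack is flat. I'll ease it back to the posts, then open and lift away.

```bash
python3 -m jog '[{"delta_pos":[0.032,-0.0085,0],"twist":[0,0,0],"gripper":1},{"delta_pos":[0,0,0],"twist":[0,0,0],"gripper":0.1},{"delta_pos":[0,0,0],"twist":[0,0,0],"gripper":0},{"delta_pos":[0,0,0],"twist":[0,0,0],"gripper":-0.2},{"delta_pos":[0,0,0],"twist":[0,0,0],"gripper":-0.3},{"delta_pos":[0,0,0],"twist":[0,0,0],"gripper":-0.3},{"delta_pos":[0,0,0.3],"twist":[0,0,0],"gripper":-0.3},{"delta_pos":[0,0,0.7],"twist":[0,0,0],"gripper":-0.3},{"delta_pos":[0,0,0.8],"twist":[0,0,0],"gripper":-0.3},{"delta_pos":[0,0,0.8],"twist":[0,0,0],"gripper":-0.3},{"delta_pos":[0,0,0.8],"twist":[0,0,0],"gripper":-0.3},{"delta_pos":[0,0,0],"twist":[0,0,0],"gripper":-0.3},{"delta_pos":[0,0,0],"twist":[0,0,0],"gripper":-0.3}]'
python3 - <<'E'
from h import *
c=grab('wrist','w7');C=wcloud(c); A,O=fr(); Q=((C.reshape(-1,3)*1000-O)@A.T).reshape(C.shape); q=Q.reshape(-1,3)
for y in(-12,0,12):
    print(y,[(x,round(float(np.median(q[(abs(q[:,1]-y)<3)&(abs(q[:,0]-x)<.7)&(q[:,2]<60),2])),1)) for x in range(-48,20,3) if ((abs(q[:,1]-y)<3)&(abs(q[:,0]-x)<.7)&(q[:,2]<60)).any()])
cv2.imwrite('pics/w7c.png',cv2.resize(c['image'][180:330,220:420,::-1],None,fx=4,fy=4,interpolation=cv2.INTER_CUBIC))
E
```

```text
clock: 15.1
eef_pos: [0.5324, 0.0182, 0.2014]
tcp_rot: [0.992, -0.129, -0.0, 0.0]
force: [-0.2, 0.1, -0.3]
gripper_width: 0.057
finger_force: 0.0
-12 [(-48, 19.8), (-45, 20.3), (-42, 19.6), (-39, 19.6), (-36, 19.7), (-33, 20.8), (-30, 27.2), (-27, 34.7), (-24, 34.5), (-21, 34.4), (-18, 34.2), (-15, 34.7), (-12, 35.2), (-9, 34.3), (-6, 34.5), (-3, 34.6), (0, 34.3), (3, 34.5), (6, 35.0), (9, 34.6), (12, 34.7), (15, 35.0), (18, 34.6)]
0 [(-48, 14.1), (-45, 23.0), (-42, 24.0), (-39, 28.2), (-36, 29.6), (-33, 28.3), (-30, 28.7), (-27, 35.0), (-24, 34.7), (-21, 35.0), (-18, 34.2), (-15, 34.0), (-12, 34.5), (-9, 34.7), (-6, 34.7), (-3, 34.4), (0, 34.7), (3, 34.3), (6, 34.6), (9, 34.2), (12, 34.5), (15, 34.8), (18, 34.5)]
12 [(-48, 18.9), (-45, 20.1), (-42, 20.2), (-39, 19.9), (-36, 20.1), (-33, 20.4), (-30, 27.5), (-27, 34.5), (-24, 34.4), (-21, 34.3), (-18, 34.5), (-15, 34.7), (-12, 34.5), (-9, 34.7), (-6, 34.4), (-3, 34.5), (0, 34.1), (3, 34.7), (6, 34.2), (9, 34.5), (12, 34.8), (15, 34.5), (18, 34.7)]
```

View pics/w7c.png

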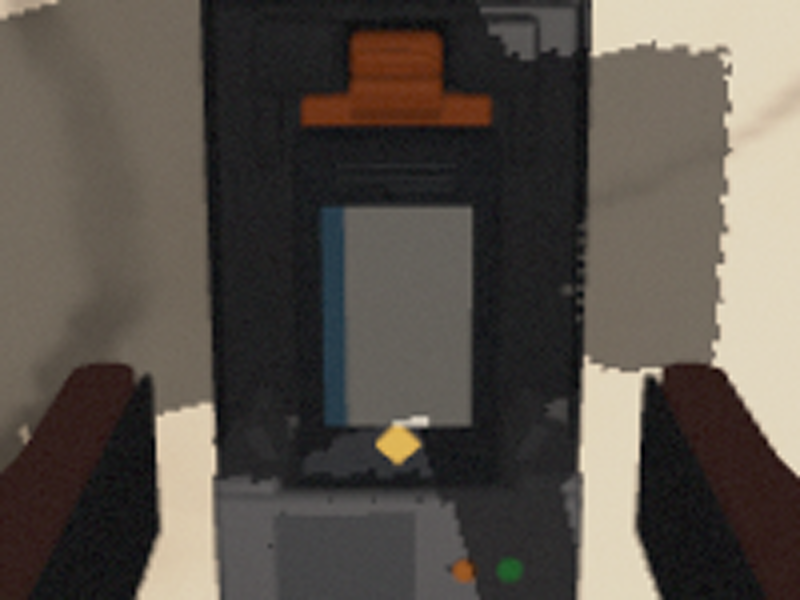

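The pack lies flat (top at 34.5 mm along its whole length) and straight. The latch (397,75) is over the foot and the gripper is clear, so I'm handing in.

```bash
python3 -c "
from rig import manip
print(manip.finish_job())"
```

```text
the job is handed in; nothing more can be done
None
```

The battery pack is seated flat in the charger with the orange latch snapped over its foot; I released it, moved the arm clear and handed the job in at about 15 s on the robot's clock (no verdict came back).

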